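# Close the loaded specimen chamber

### The arm

A 6-joint arm with a two-finger parallel gripper is mounted at the origin on the work surface. World frame = base frame: x ahead of the robot, y to its left, z up, the work surface at z = 0. Lengths are in m, angles in rad, forces in N, time in s.
With the tool pointing down it reaches from about 0.275 to 0.75 m from the base axis. Payload 10.2 kg.
Tool frame: the origin (TCP) lies midway between the tips of the shut fingers; the grasp point (between the pads) lies 19 mm behind it; z points along the fingers, x is the direction in which the jaws open and shut, and the axes are right-handed (so a half turn about z gives the same grasp; the last joint's range is limited). The gripper opens to 85 mm and grips with 20 to 120 N. Pads are 22 mm wide; open, the fingers measure 114 mm over their backs; the gripper's body (76 mm by 85 mm) begins 54 mm behind the grasp point. The pads swing forward as they close: fully open they stand 13 mm farther back than shut.
Start: joints at [1.075, 0.313, 1.498, -0, 1.331, -0.223], TCP at [0.141, 0.506, 0.231] pointing down, gripper open.
Joint ranges: [-2.94, 2.94], [-0.97, 2.17], [0.19, 2.56], [-1.23, 4.37], [0.02, 3.11], [-2.88, 2.88]. Speed limits (rad/s): [2.39, 2.39, 3.01, 3.14, 3.14, 3.14].

### API

Orientations are given as a 3x3 rotation matrix whose columns are the frame's x, y, z axes.
In Python, from rig import manip, imaging gives the robot as it stands.
- The arm moves only by the tool jog_arm, never from a script. Its argument "series" is a list of rows, each a list of 7 numbers: the gripper command: -1 is fully open, 1 is shut, values between are in proportion, then the shift along the tool's x, y, z as a fraction of full scale, then the turn, a rotation vector about the tool's x, y, z as a fraction of full scale. A call has 1 to 8 rows; each row shifts and turns the commanded pose from where the row before left it, along the tool's axes as they then stand; what a row does not reach is not made up. Full scale, the value 1, is 0.025 m for a shift and 0.15 rad for a turn. A row lasts 1/10 s, in which the tool goes at most 50 mm and 8.59 degrees, less where a joint would pass 70% of its speed; a pose out of reach is approached as far as the arm can. A call with a number of a shift or a turn outside -1 to 1 is refused whole. A call with a gripper value outside its range is refused whole. The fingers move at their own pace and stop on an object; "newtons" is the grip in N (left out, the last holds). Time passes only in rows, so rows that do not move let the fingers close. It gives the time, the measured TCP pose, the force and the opening at its end, in the units of the state.
- manip.get_state(): the state, without advancing time (a new reading comes with each control period).
- imaging.grab_frame(name): name is "scene" or "top" or "wrist"; returns (picture, depth): 480x640x3 uint8, red, green, blue; 480x640 float32, m along the optical axis (not along the pixel's ray), 0 where there is no reading.
- imaging.camera_params(name): a dict with "K" (3x3 intrinsics, pixels), "position" and "rotation" of the camera in the world. Camera axes: x right, y up, looking along -z (the intrinsics and any distortion apply to the point x, -y, -z); pixel columns grow to the right and rows downward; lengths in m; the calibration is good to about 2 mm. A picture is of the moment at which its call begins: read the wrist's pose just before it. camera_params takes no time and is no camera call; for the wrist camera it gives the pose at the moment of the call.
- manip.hand_in(): hands the job in, once; it reports no verdict.
The state is a dict: "t": time; "joints": joint angles; "dq": joint speeds; "tau": joint torques, N m; "ee_pos": TCP position; "eef_rot": TCP orientation; "wrist_force": force on the tool from outside, world axes, zero at the start; "wrist_torque": the same for the moment, N m; "gripper_width": finger opening in m.
Only numpy, scipy, OpenCV 4.12 (cv2) and the standard library are available. Lean on these libraries where they do the work, as an engineer would, in place of code of your own. Each camera call takes 0.05 s, during which the arm holds its last target. There are 200 camera calls.

### The job

The specimen is loaded in the round metal chamber. Put the large round lid, the one that fits its mouth, fully home on the chamber by its knob, let go, and then swing the chamber's clamp down so that its pad rests on the lid. The small cap does not belong to this chamber.

Things in the scene. Friction and masses are not known exactly. Their poses are not given: they have to be found in the camera images.
- lid_knob (a point): Mid-height of the large lid's knob, on its axis, z up: grip here. Knob: dark upright cylinder 26 dia, 44 tall. Lid: loose aluminium disc 92 dia, 10 thick, with a spigot below, 66 dia, 10 deep, on which it stands. Point is 26 above the disc's top, 36 above its underside, 46 above the spigot's end. 0.2-0.4 kg. (The look-alike small cap, 54 dia, has the same knob.) Sizes in mm.
- chamber_mouth (a point): Centre of the open mouth, level with the rim, 70 above the bench. Chamber: fixed aluminium cup, 88 outside, 76 inside dia; lid spigot enters with 5 play, disc lies on the rim (knob point 36 above this). z up, x level towards the clamp post (95-113 out, top 102 above bench), y along the clamp hinge. Side port sticks out 68 along y at half height. Sizes in mm.
- clamp_tip (a point): Free end of the clamp arm, on its centre line; moves with it. Arm: steel bar 16 wide, 10 thick; hinge axis 102 from the chamber's axis along the mouth's x, 95 above the bench; this end is 66 from the hinge. Rubber pad under the arm, 58 from the hinge, reaches 15 below the centre line. Sizes in mm.
- clamp (a joint): Clamp arm angle above level, rad. 0: level, pointing to the chamber's axis, pad just on the seated lid. Grows as it swings up and away (stop 1.4). Starts at 1.05-1.25, clear of the lid's way; stays where left (stiff hinge, 2-4 N near the end moves it). Push its upper side inwards and down to close it.
Not all that is in view belongs to the job. What is shaped like the part that bears lid_knob but yellow is not meant.

How it is judged:
On the way:
1. the large lid is fully home on the chamber, let go, while the clamp is still up (horizontal distance between lid_knob and chamber_mouth below 0.012 m and z of lid_knob in the frame of chamber_mouth below 0.04 m and angle between lid_knob's own z axis and vertical below 0.1 rad and contact force between the fingers and anything else below 0.1 N and value of joint clamp above 0.4 rad), for 0.2 s.
At the end, for the whole second after the job is handed in: The large lid is seated on the chamber: knob on the chamber's axis within 12 mm, disc down on the rim within 4 mm, tilted less than 0.1 rad (6 degrees); the clamp arm is down on it, within 0.12 rad (7 degrees) of level, and at rest (horizontal distance between lid_knob and chamber_mouth below 0.012 m and z of lid_knob in the frame of chamber_mouth between 0.03 and 0.04 m and angle between lid_knob's own z axis and vertical below 0.1 rad and value of joint clamp below 0.12 rad and velocity of joint clamp between -0.05 and 0.05 rad/s); the robot touches nothing.
It also fails if it takes over 51 s, if anything falls off the work surface, if the arm or the gripper's body presses on something with over 40 N, if the wrist force passes 120 N, or if a joint passes its speed limit or range.

## Working session

There is one attempt and no reset: what is moved stays moved. The work goes in short steps, Python scripts to look and compute and a tool call to move; the robot and the scene stay as the last step left them, time stands still between calls to the robot, and variables do not carry over. Pictures are saved under pics/ and viewed, about 8 in all and at most 12, crops included, and the job is handed in when it is done.

Besides the shell and the picture viewer there is one more tool, called after "Emit:" as a command line: name --pt "numbers of a row" for each row, then --argument value for the rest. jog_arm: Moves the arm, as the interface text tells. Shift numbers are shares of 0.025 m and turn numbers shares of 0.15 rad, none past 1 either way. Its arguments: {"type":"object","properties":{"series":{"type":"array"},"newtons":{"type":"number"}},"required":["series"]}

```bash
ls; mkdir -p pics; cat > h.py <<'E'
import numpy as np, cv2
from rig import manip, imaging
def grab(n):
    c=imaging.camera_params(n); p,d=imaging.grab_frame(n)
    return p,d,c
def world(c,d,u,v):
    K=np.array(c["K"]);z=d
    x=(u-K[0,2])/K[0,0]*z; y=(v-K[1,2])/K[1,1]*z
    return np.stack([x,-y,-z],-1)@np.array(c["rotation"]).T+np.array(c["position"])
def cloud(c,d):
    v,u=np.mgrid[:480,:640]; return world(c,d,u,v)
E
python3 - <<'E'
from h import *
for n in ["scene","top"]:
    p,d,c=grab(n); np.savez(f"{n}.npz",p=p,d=d,**{k:np.array(v) for k,v in c.items() if k in("K","position","rotation")})
    cv2.imwrite(f"pics/{n}0.png",p[:,:,::-1]); print(n,list(c.keys()),np.round(c["K"],1).tolist(),np.round(c["position"],3),np.round(c["rotation"],3).tolist(), (d>0).mean())
s=manip.get_state(); print(s["t"],s["ee_pos"],np.round(s["eef_rot"],3).tolist(),s["gripper_width"])
E
```

```text
pics
scene ['K', 'position', 'rotation'] [[478.5, 0.0, 323.5], [0.0, 478.5, 239.6], [0.0, 0.0, 1.0]] [0.993 0.079 0.773] [[-0.124, -0.817, 0.562], [0.992, -0.107, 0.063], [0.009, 0.566, 0.824]] 0.9958854166666666
top ['K', 'position', 'rotation'] [[487.9, 0.0, 321.1], [0.0, 487.9, 230.1], [0.0, 0.0, 1.0]] [0.473 0.034 0.794] [[0.017, 0.998, -0.064], [-0.999, 0.02, 0.041], [0.042, 0.063, 0.997]] 0.9959635416666667
0.1 [0.1413367  0.50539191 0.23079903] [[0.269, 0.963, -0.001], [0.963, -0.269, -0.001], [-0.001, -0.0, -1.0]] 0.08524048196471261
```

View pics/top0.png

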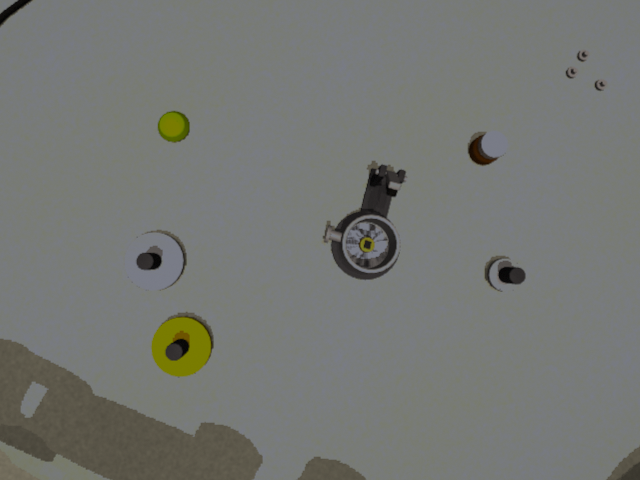

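View pics/scene0.png

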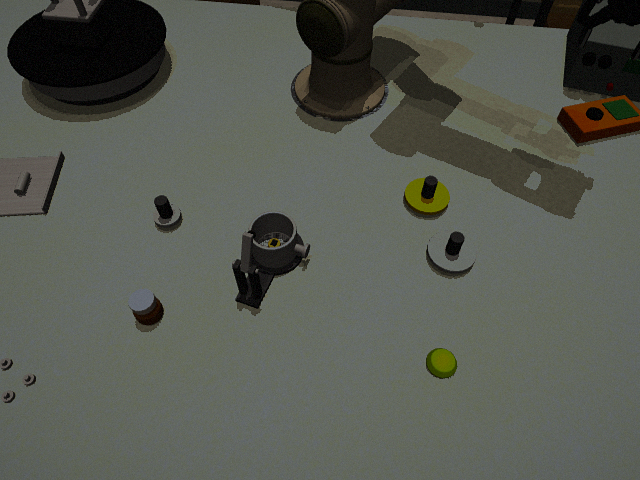

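The top view shows the large white lid at (156,261) with its knob top at (148,261). The yellow look-alike is at (182,347), the chamber mouth at (371,243), the clamp post and arm at about (385,180), and the small cap at (504,275). In the scene view the lid is at (452,253), the mouth at (272,230) and the raised clamp tip at (248,235).

```bash
cat >> h.py <<'E'
from scipy.optimize import least_squares
def circ(P):
    f=lambda q:np.hypot(P[:,0]-q[0],P[:,1]-q[1])-q[2]
    r=least_squares(f,[*P[:,:2].mean(0),.04],loss="soft_l1",f_scale=.001); return r.x
def edge(P):  # outline of a blob by convex hull
    h=cv2.convexHull(P[:,:2].astype(np.float32))[:,0]; return h
E
python3 - <<'E'
from h import *
np.set_printoptions(precision=4,suppress=True)
for n,lc,mc in [("top",(156,261),(371,235)),("scene",(452,253),(268,250))]:
    z=np.load(n+".npz"); c={k:z[k] for k in("K","position","rotation")}; P=cloud(c,z["d"]); 
    v,u=np.mgrid[:480,:640]
    near=lambda q,r:(np.hypot(u-q[0],v-q[1])<r)
    Q=P[near(lc,45)]; print(n,"bench z",np.median(Q[:,2]), np.histogram(Q[:,2],np.arange(-.01,.08,.005)))
    D=Q[(Q[:,2]>.012)&(Q[:,2]<.027)]; print(" disc",circ(edge(D)),np.median(D[:,2]),len(D))
    k=Q[Q[:,2]>.055]; print(" knobtop",k.mean(0),np.median(k[:,2]),len(k), circ(edge(k)))
    k=Q[Q[:,2]>.03]; print(" knob all",k.mean(0))
    Q=P[near(mc,90)]; print(" ch hist",np.histogram(Q[:,2],np.arange(0,.2,.01)))
    R=Q[(Q[:,2]>.063)&(Q[:,2]<.076)]; e=edge(R); print(" rim",circ(e),len(R),np.median(R[:,2]))
    h=Q[Q[:,2]>.09]; 
    for a in np.arange(.09,.18,.01):
        s=h[(h[:,2]>=a)&(h[:,2]<a+.01)]
        if len(s):print("  ",round(a,2),len(s),s.mean(0),s.min(0),s.max(0))
E
```

```text
top bench z 0.002224307014774718 (array([   0, 1288, 2248,    2,   35,  866, 1529,   16,   17,   15,   19,
         14,   16,   16,  181,   64,    0]), array([-0.01 , -0.005,  0.   ,  0.005,  0.01 ,  0.015,  0.02 ,  0.025,
        0.03 ,  0.035,  0.04 ,  0.045,  0.05 ,  0.055,  0.06 ,  0.065,
        0.07 ,  0.075]))
 disc [0.4684 0.263  0.0456] 0.020471870257380398 2429
 knobtop [0.4688 0.2434 0.1229] 0.06430120475303924 284 [0.453  0.1517 0.1195]
 knob all [0.4688 0.2456 0.105 ]
 ch hist (array([15868,   528,   259,   158,   265,   112,   391,   400,    14,
          65,   176,    20,    22,    26,    57,   139,     0,     0,
           0]), array([0.  , 0.01, 0.02, 0.03, 0.04, 0.05, 0.06, 0.07, 0.08, 0.09, 0.1 ,
       0.11, 0.12, 0.13, 0.14, 0.15, 0.16, 0.17, 0.18, 0.19]))
 rim [ 0.5006 -0.0707  0.0439] 760 0.07005645061208637
   0.09 65 [ 0.6003 -0.0914  0.0972] [ 0.5885 -0.1178  0.091 ] [ 0.6122 -0.0722  0.0999]
   0.1 176 [ 0.6011 -0.0939  0.1027] [ 0.5886 -0.1144  0.1   ] [ 0.6129 -0.0735  0.1096]
   0.11 20 [ 0.5959 -0.0917  0.1144] [ 0.5903 -0.1009  0.1102] [ 0.5997 -0.0844
[... 1134 characters left out ...]
, 0.17, 0.18, 0.19]))
 rim [ 0.5415 -0.081   0.0732] 576 0.06899768252430799
   0.09 129 [ 0.6065 -0.0925  0.096 ] [ 0.5903 -0.1166  0.0901] [ 0.6159 -0.0712  0.1   ]
   0.1 160 [ 0.6028 -0.0936  0.103 ] [ 0.5907 -0.115   0.1   ] [ 0.616  -0.0749  0.1099]
   0.11 56 [ 0.5969 -0.0912  0.1152] [ 0.5909 -0.0997  0.1101] [ 0.6009 -0.0834  0.12  ]
   0.12 60 [ 0.5929 -0.0909  0.125 ] [ 0.5884 -0.0993  0.12  ] [ 0.5971 -0.083   0.1299]
   0.13 57 [ 0.5886 -0.0882  0.135 ] [ 0.5816 -0.0977  0.1303] [ 0.5933 -0.0813  0.1399]
   0.14 84 [ 0.5799 -0.0874  0.1454] [ 0.5622 -0.0974  0.1402] [ 0.589  -0.0793  0.1499]
   0.15 83 [ 0.5781 -0.0875  0.1538] [ 0.567  -0.0967  0.15  ] [ 0.5858 -0.0806  0.1591]
```

Emit:
jog_arm --pt "-1 -0.36 0.95 0.3 0 0 0" --pt "-1 -0.36 0.95 0.3 0 0 0" --pt "-1 -0.36 0.95 0.3 0 0 0" --pt "-1 -0.36 0.95 0.3 0 0 0" --pt "-1 -0.36 0.95 0.3 0 0 0" --pt "-1 -0.36 0.95 0.3 0 0 0" --pt "-1 -0.36 0.95 0.3 0 0 0" --pt "-1 -0.36 0.95 0.3 0 0 0" --newtons 50

```text
t: 0.9
ee_pos: [0.3057, 0.3842, 0.1708]
eef_rot: [[0.27, 0.963, -0.0], [0.963, -0.27, -0.0], [-0.0, -0.0, -1.0]]
wrist_force: [-0.2, 0.3, -0.4]
gripper_width: 0.0857
```

Emit:
jog_arm --pt "-1 -0.36 0.95 0.2 0 0 0" --pt "-1 -0.36 0.95 0.2 0 0 0" --pt "-1 -0.36 0.95 0.2 0 0 0" --pt "-1 -0.36 0.95 0.2 0 0 0" --pt "-1 -0.36 0.95 0.2 0 0 0" --pt "-1 -0.36 0.95 0.2 0 0 0" --pt "-1 -0.36 0.95 0 0 0 0" --pt "-1 -0.36 0.95 0 0 0 0"

```text
t: 1.7
ee_pos: [0.4692, 0.2637, 0.1408]
eef_rot: [[0.269, 0.963, -0.001], [0.963, -0.269, -0.0], [-0.001, -0.001, -1.0]]
wrist_force: [-0.3, 0.1, -0.2]
gripper_width: 0.0856
```

```bash
cat >> h.py <<'E'
def tri(views):  # [(cam,u,v)] -> point nearest the rays, miss
    A=np.zeros((3,3));b=np.zeros(3);L=[]
    for c,u,v in views:
        o=np.array(c["position"]); r=world(c,np.array(1.),u,v)-o; r/=np.linalg.norm(r)
        M=np.eye(3)-np.outer(r,r);A+=M;b+=M@o;L.append((M,o))
    x=np.linalg.solve(A,b); return x,[round(float(np.linalg.norm(M@(x-o))),4) for M,o in L]
E
python3 - <<'E'
from h import *
np.set_printoptions(precision=4,suppress=True)
p,d,c=grab("wrist"); s=manip.get_state()
cv2.imwrite("pics/w1.png",p[:,:,::-1]); print(s["t"],s["ee_pos"],np.round(s["eef_rot"],3).tolist(),s["wrist_force"])
P=cloud(c,d); print(np.round(c["position"],3),np.round(c["rotation"],3).tolist())
m=(d>0)&(np.hypot(P[...,0]-.468,P[...,1]-.263)<.06); Q=P[m]
k=Q[(Q[:,2]>.03)&(Q[:,2]<.075)]; print(len(k),k.mean(0) if len(k) else 0, np.histogram(Q[:,2],np.arange(0,.12,.01))[0])
t=k[k[:,2]>.058]; print("ktop",circ(edge(t)) if len(t)>10 else 0,np.median(t[:,2]))
D=Q[(Q[:,2]>.012)&(Q[:,2]<.027)]; print("disc",circ(edge(D)),np.median(D[:,2]))
for n,lc in [("top",(148,261)),("scene",(455,243))]:
    z=np.load(n+".npz"); cc={q:z[q] for q in("K","position","rotation")}; P=cloud(cc,z["d"])
    v,u=np.mgrid[:480,:640]; m=(np.hypot(P[...,0]-.468,P[...,1]-.263)<.03)&(P[...,2]>.056)&(P[...,2]<.075)&(np.hypot(u-lc[0],v-lc[1])<25)
    t=P[m]; print(n,"ktop",circ(edge(t)),t.mean(0),np.percentile(t[:,2],[50,90]))
E
```

```text
1.75 [0.4719 0.2618 0.141 ] [[0.272, 0.962, 0.001], [0.962, -0.272, -0.001], [-0.0, 0.001, -1.0]] [ 0.7464 -3.1446 -0.8671]
[0.4   0.283 0.283] [[0.27, -0.924, -0.272], [0.963, 0.259, 0.076], [0.0, -0.283, 0.959]]
2102 [0.4662 0.2638 0.0594] [3262 7480 5379  154  153  188 1607    0    0    0    0]
ktop [0.469  0.263  0.0127] 0.06373864649487149
disc [0.4692 0.263  0.0457] 0.01986083724001575
top ktop [0.4684 0.263  0.0127] [0.4685 0.262  0.0638] [0.0642 0.0659]
scene ktop [0.4713 0.2642 0.0128] [0.4731 0.2635 0.063 ] [0.0635 0.0652]
```

Emit:
jog_arm --pt "-1 0 -0.05 1 0 0 0" --pt "-1 0 0 1 0 0 0" --pt "-1 0 0 1 0 0 0" --pt "-1 0 0 1 0 0 0" --pt "-1 0 0 0.5 0 0 0" --pt "-1 0 0 0 0 0 0" --pt "-1 0 0 0 0 0 0"

```text
t: 2.45
ee_pos: [0.4678, 0.265, 0.0295]
eef_rot: [[0.269, 0.963, 0.001], [0.963, -0.269, 0.0], [0.0, 0.001, -1.0]]
wrist_force: [0.1, -0.8, 0.6]
gripper_width: 0.0855
```

Emit:
jog_arm --pt "-1 -0.07 0.06 0 0 0 0" --pt "1 0 0 0 0 0 0" --pt "1 0 0 0 0 0 0" --pt "1 0 0 0 0 0 0" --pt "1 0 0 0 0 0 0" --pt "1 0 0 0 0 0 0" --pt "1 0 0 0 0 0 0" --pt "1 0 0 0 0 0 0" --newtons 60

```text
t: 3.25
ee_pos: [0.4685, 0.263, 0.0291]
eef_rot: [[0.269, 0.963, 0.0], [0.963, -0.269, 0.0], [0.0, 0.0, -1.0]]
wrist_force: [-0.4, 2.0, 4.6]
gripper_width: 0.0244
```

Emit:
jog_arm --pt "1 0 0 0 0 0 0" --pt "1 0 0 -0.5 0 0 0" --pt "1 0 0 -1 0 0 0" --pt "1 0 0 -1 0 0 0" --pt "1 0 0 -1 0 0 0" --pt "1 0 0 -1 0 0 0" --pt "1 0 0 0 0 0 0" --pt "1 0 0 0 0 0 0"

```text
t: 4.05
ee_pos: [0.468, 0.2626, 0.1407]
eef_rot: [[0.269, 0.963, -0.001], [0.963, -0.269, -0.0], [-0.001, -0.001, -1.0]]
wrist_force: [0.4, -0.5, -3.1]
gripper_width: 0.0245
```

Emit:
jog_arm --pt "1 -0.5 0.19 0 0 0 0" --pt "1 -0.9 0.35 0 0 0 0" --pt "1 -0.9 0.35 0 0 0 0" --pt "1 -0.9 0.35 0 0 0 0" --pt "1 -0.9 0.35 0 0 0 0" --pt "1 -0.9 0.35 0 0 0 0" --pt "1 -0.9 0.35 0 0 0 0" --pt "1 -0.6 0.23 0 0 0 0"

```text
t: 4.85
ee_pos: [0.4846, 0.0871, 0.14]
eef_rot: [[0.271, 0.963, -0.003], [0.963, -0.271, -0.0], [-0.001, -0.002, -1.0]]
wrist_force: [-0.1, 0.8, -3.3]
gripper_width: 0.0246
```

```bash
python3 - <<'E'
from h import *
np.set_printoptions(precision=4,suppress=True)
p,d,c=grab("wrist"); s=manip.get_state()
cv2.imwrite("pics/w2.png",p[:,:,::-1]); print(s["t"],s["ee_pos"],s["wrist_force"])
m0=np.array([.5006,-.0707])
def rim(P,d,n):
    m=(d>0)&(abs(P[...,2]-.07)<.004); Q=P[m]; r=np.hypot(*(Q[:,:2]-m0).T); Q=Q[(r<.049)&(r>.033)]
    print(n,len(Q),np.median(Q[:,2]) if len(Q) else 0)
    if len(Q)<30: return
    a=np.arctan2(*(Q[:,:2]-m0).T[::-1]); b=np.floor((a+np.pi)/(np.pi/18)).astype(int)
    r=np.hypot(*(Q[:,:2]-m0).T)
    E=np.array([Q[b==i][np.argmax(r[b==i])] for i in np.unique(b) if (b==i).sum()>3])
    print("  outer",circ(E),"mid",circ(Q),len(E))
rim(cloud(c,d),d,"wrist")
for n in("top","scene"):
    z=np.load(n+".npz"); cc={q:z[q] for q in("K","position","rotation")}; rim(cloud(cc,z["d"]),z["d"],n)
E
```

```text
4.9 [0.4849 0.0857 0.14  ] [ 0.9156 -2.0461 -3.069 ]
wrist 3783 0.06923999945628326
  outer [ 0.5007 -0.0702  0.0437] mid [ 0.5002 -0.0695  0.0405] 30
top 708 0.07013059657939863
  outer [ 0.5001 -0.0707  0.0436] mid [ 0.5001 -0.0704  0.0407] 36
scene 404 0.06932873761974806
  outer [ 0.5025 -0.0696  0.0436] mid [ 0.503  -0.0696  0.0408] 33
```

View pics/w2.png

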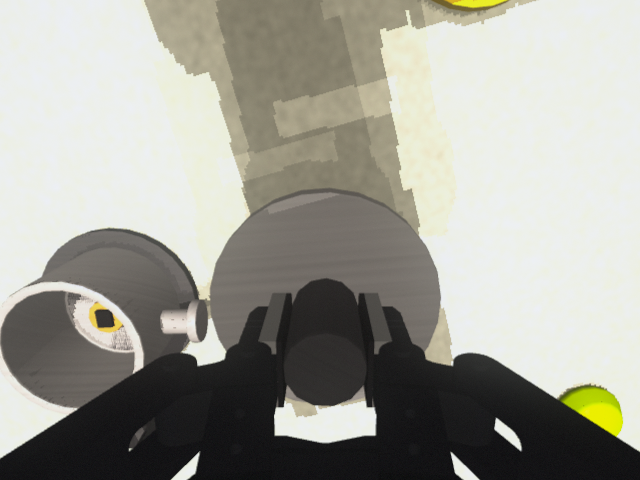

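The wrist view shows the lid held level by its knob at (325,340). The chamber mouth is at (70,345) with its port pointing toward the lid. The three views agree on the mouth to about 2 mm.

Emit:
jog_arm --pt "1 -0.9 0.35 0 0 0 0" --pt "1 -0.9 0.35 0 0 0 0" --pt "1 -0.9 0.35 0 0 0 0" --pt "1 -0.9 0.35 0 0 0 0" --pt "1 -0.9 0.35 0 0 0 0" --pt "1 -0.9 0.35 0 0 0 0" --pt "1 -0.5 0.2 0 0 0 0" --pt "1 0 0 0 0 0 0"

```text
t: 5.7
ee_pos: [0.5006, -0.0694, 0.1405]
eef_rot: [[0.271, 0.962, -0.001], [0.962, -0.271, 0.0], [-0.0, -0.001, -1.0]]
wrist_force: [-0.4, -0.2, -2.2]
gripper_width: 0.0247
```

Emit:
jog_arm --pt "1 0 0 0 0 0 0" --pt "1 0 0 0 0 0 0"

```text
t: 5.9
ee_pos: [0.5007, -0.0673, 0.1411]
eef_rot: [[0.269, 0.963, -0.001], [0.963, -0.269, 0.0], [0.0, -0.001, -1.0]]
wrist_force: [-0.1, 0.3, -3.1]
gripper_width: 0.0248
```

Emit:
jog_arm --pt "1 -0.12 0.03 0 0 0 0" --pt "1 0 0 0.4 0 0 0" --pt "1 0 0 0.4 0 0 0" --pt "1 0 0 0.4 0 0 0" --pt "1 0 0 0.3 0 0 0" --pt "1 0 0 0.2 0 0 0" --pt "1 0 0 0 0 0 0" --pt "1 0 0 0 0 0 0"

```text
t: 6.7
ee_pos: [0.5009, -0.0714, 0.0989]
eef_rot: [[0.269, 0.963, 0.0], [0.963, -0.269, -0.0], [-0.0, 0.0, -1.0]]
wrist_force: [0.2, 0.2, -1.7]
gripper_width: 0.0248
```

```bash
python3 - <<'E'
from h import *
p,d,c=grab("scene"); t,dt,ct=grab("top"); s=manip.get_state()
print(s["t"],s["ee_pos"],s["wrist_force"])
a=cv2.resize(p[150:330,160:400],None,fx=3,fy=3)
cv2.imwrite("pics/s3.png",a[:,:,::-1])
E
```

```text
6.8 [ 0.50106116 -0.07140086  0.09918868] [-0.03168006  0.27014574 -2.48308776]
```

View pics/s3.png

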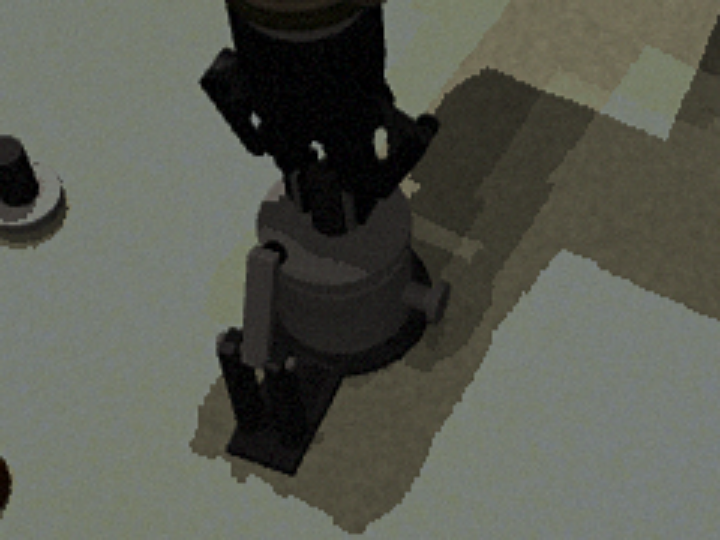

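The lid is held level just over the rim with its spigot at the mouth, and the clamp is still up at (262,300).

Emit:
jog_arm --pt "1 0 0.0 0.12 0 0 0" --pt "1 0 0 0.12 0 0 0" --pt "1 0 0 0.1 0 0 0" --pt "1 0 0 0 0 0 0" --pt "1 0 0 0 0 0 0"

```text
t: 7.3
ee_pos: [0.5008, -0.0713, 0.0902]
eef_rot: [[0.269, 0.963, -0.0], [0.963, -0.269, 0.0], [-0.0, -0.0, -1.0]]
wrist_force: [-0.6, 0.0, -2.4]
gripper_width: 0.0248
```

Emit:
jog_arm --pt "1 0 0 0.06 0 0 0" --pt "1 0 0 0 0 0 0" --pt "-0.2 0 0 0 0 0 0" --pt "-0.2 0 0 0 0 0 0" --pt "-0.2 0 0 0 0 0 0" --pt "-0.2 0 0 0 0 0 0" --pt "-0.2 0 0 0 0 0 0" --pt "-0.2 0 0 0 0 0 0"

```text
t: 8.1
ee_pos: [0.5008, -0.0713, 0.0888]
eef_rot: [[0.269, 0.963, 0.0], [0.963, -0.269, 0.0], [0.0, 0.0, -1.0]]
wrist_force: [0.8, 0.5, 0.5]
gripper_width: 0.0515
```

Emit:
jog_arm --pt "-0.2 0 0 -0.5 0 0 0" --pt "-0.2 0 0 -1 0 0 0" --pt "-0.2 0 0 -1 0 0 0" --pt "-0.2 0 0 -1 0 0 0" --pt "-0.2 0 -1 -0.5 0 0 0" --pt "1 0 -1 0 0 0 0" --pt "1 0 -1 0 0 0 0" --pt "1 0 -1 0 0 0 0"

```text
t: 8.9
ee_pos: [0.4036, -0.0441, 0.1897]
eef_rot: [[0.269, 0.963, 0.001], [0.963, -0.269, -0.0], [-0.0, 0.001, -1.0]]
wrist_force: [0.2, 0.6, 0.2]
gripper_width: 0.0077
```

```bash
cat >> h.py <<'E'
def check():
    np.set_printoptions(precision=4,suppress=True)
    m0=np.array([.5007,-.0705]); a=-.223; ux=np.array([np.cos(a),np.sin(a)]); uy=np.array([-ux[1],ux[0]])
    for n in("wrist","top","scene"):
        p,d,c=grab(n); P=cloud(c,d); q=P[...,:2]-m0; X=q@ux; Y=q@uy; Z=P[...,2]; r=np.hypot(X,Y)
        cv2.imwrite(f"pics/c_{n}_{manip.get_state()['t']:.1f}.png",p[:,:,::-1])
        ok=d>0
        D=P[ok&(r<.055)&(Z>.072)&(Z<.088)]
        if len(D)>50:
            A=np.c_[D[:,:2]-m0,np.ones(len(D))]; f=np.linalg.lstsq(A,D[:,2],rcond=None)[0]
            print(n,"disc",circ(edge(D)),"z",np.median(D[:,2]),"tilt",np.hypot(*f[:2]),len(D))
        k=P[ok&(r<.03)&(Z>.115)&(Z<.135)]
        if len(k)>20: print("  knobtop",circ(edge(k)),np.median(k[:,2]))
        m=ok&(abs(Y)<.0075)&(X>.035)&(X<.105)&(Z>.108)&(Z<.175)
        if m.sum()>10: print("  clamp pts",m.sum(),"ang",np.median(np.arctan2(Z[m]-.095,.102-X[m])),"X",X[m].min(),X[m].max(),"Zmax",Z[m].max())
    s=manip.get_state(); print(s["t"],s["ee_pos"],s["wrist_force"])
E
python3 -c "
from h import *
check()"
```

```text
wrist disc [ 0.5005 -0.0721  0.0449] z 0.0798979685063298 tilt 0.0739004760825481 1227
  knobtop [ 0.5013 -0.0713  0.0128] 0.1236600106801753
top disc [ 0.5012 -0.0707  0.0457] z 0.08051977241269848 tilt 0.0020276395726775546 2699
  knobtop [ 0.501  -0.0704  0.0125] 0.12449450285123714
  clamp pts 250 ang 1.1744082754476732 X 0.06243181419916553 0.10159107041311347 Zmax 0.15884156937486393
scene disc [ 0.5034 -0.0695  0.046 ] z 0.07974096823197518 tilt 0.015651216751960104 1383
  knobtop [ 0.5035 -0.0696  0.0127] 0.12328292234302896
  clamp pts 327 ang 1.2741230916835993 X 0.06378689059978479 0.1041004073596351 Zmax 0.15787995036627978
9.05 [ 0.4042 -0.0442  0.1899] [ 0.2106 -0.5004  0.83  ]
```

The lid is seated: disc top at 80 mm, knob within 2 mm of the axis, level. The clamp is still up at about 1.17 rad. Next I bring the shut fingers over and behind the clamp arm.

Emit:
jog_arm --pt "1 0 0 -0.8 0 0 -0.34" --pt "1 -0.03 1 0 0 0 0" --pt "1 -0.03 1 0 0 0 0" --pt "1 -0.03 1 0 0 0 0" --pt "1 -0.03 1 0 0 0 0" --pt "1 -0.03 1 0 0 0 0" --pt "1 -0.02 1 0 0 0 0" --pt "1 0 1 0 0 0 0"

```text
t: 9.85
ee_pos: [0.576, -0.0876, 0.209]
eef_rot: [[0.22, 0.975, 0.001], [0.975, -0.22, -0.0], [-0.0, 0.001, -1.0]]
wrist_force: [0.2, -0.4, 0.4]
gripper_width: -0.0
```

Emit:
jog_arm --pt "1 0 1 0 0 0 0" --pt "1 0 0.4 0 0 0 0" --pt "1 0 0 0 0 0 0" --pt "1 0 0 0 0 0 0" --pt "1 0 0 0 0 0 0"

```text
t: 10.35
ee_pos: [0.6081, -0.0946, 0.209]
eef_rot: [[0.22, 0.976, 0.0], [0.976, -0.22, -0.0], [-0.0, 0.0, -1.0]]
wrist_force: [-0.5, 0.4, -0.2]
gripper_width: 0.0001
```

```bash
cat >> h.py <<'E'
def where():
    s=manip.get_state(); R=np.array(s["eef_rot"]); q=np.array(s["ee_pos"])[:2]-[.5007,-.0705]; a=-.223
    print(s["t"],"X %.4f Y %.4f Z %.4f"%(q@[np.cos(a),np.sin(a)],q@[-np.sin(a),np.cos(a)],s["ee_pos"][2]),"yaw err %.3f"%(np.arctan2(R[1,1],R[0,1])-a),"w %.4f"%s["gripper_width"],np.round(s["wrist_force"],1))
E
python3 -c "
from h import *
where(); p,d,c=grab('scene'); where()
cv2.imwrite('pics/s4.png',cv2.resize(p[130:330,160:400],None,fx=3,fy=3)[:,:,::-1])"
```

```text
10.35 X 0.1101 Y 0.0003 Z 0.2090 yaw err 0.001 w 0.0001 [-0.5  0.4 -0.2]
10.4 X 0.1101 Y 0.0003 Z 0.2091 yaw err 0.001 w 0.0001 [-0.1 -0.5  0.1]
```

View pics/s4.png

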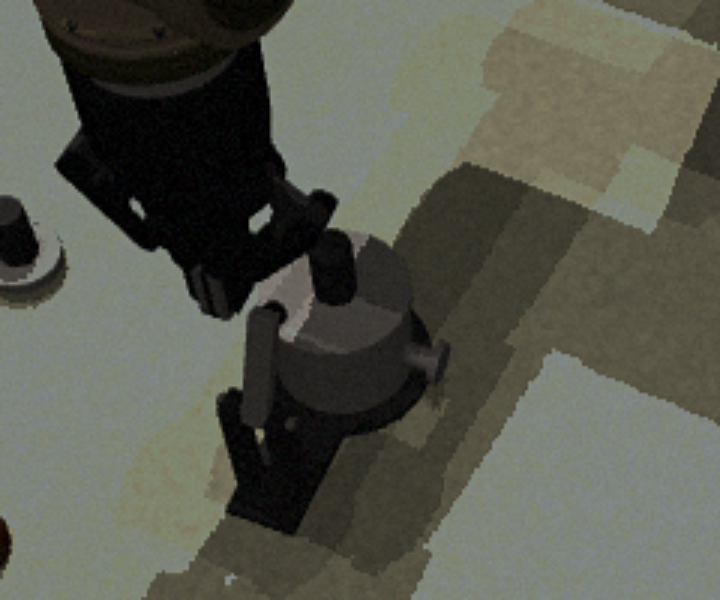

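The scene view shows the lid seated with its knob upright at (333,265), the clamp arm up at (262,365), and the shut fingertips above and behind it at (215,300). Now down behind the arm.

Emit:
jog_arm --pt "1 0 0 0.8 0 0 0" --pt "1 0 0 0.8 0 0 0" --pt "1 0 0 0.84 0 0 0" --pt "1 0 0 0 0 0 0" --pt "1 0 -0.3 0 0 0 0" --pt "1 0 -0.2 0 0 0 0" --pt "1 0 0 0 0 0 0" --pt "1 0 0 0 0 0 0"

```text
t: 11.2
ee_pos: [0.5964, -0.092, 0.1488]
eef_rot: [[0.22, 0.976, 0.001], [0.976, -0.22, -0.001], [-0.0, 0.002, -1.0]]
wrist_force: [-0.4, 0.2, 0.2]
gripper_width: 0.0002
```

```bash
python3 -c "
from h import *
where()"
```

```text
11.2 X 0.0981 Y 0.0002 Z 0.1488 yaw err 0.001 w 0.0002 [-0.4  0.2  0.2]
```

Emit:
jog_arm --pt "1 0 -0.2 0.11 0 0 0" --pt "1 0 -0.2 0.11 0 0 0" --pt "1 0 -0.18 0.12 0 0 0" --pt "1 0 -0.18 0.12 0 0 0" --pt "1 0 -0.16 0.15 0 0 0" --pt "1 0 -0.16 0.15 0 0 0" --pt "1 0 0 0 0 0 0"

```text
t: 11.9
ee_pos: [0.5691, -0.0858, 0.128]
eef_rot: [[0.22, 0.976, -0.002], [0.976, -0.22, 0.0], [0.0, -0.002, -1.0]]
wrist_force: [-0.3, -0.1, 0.1]
gripper_width: 0.0001
```

```bash
python3 -c "
from h import *
where(); p,d,c=grab('scene'); where()
cv2.imwrite('pics/s5.png',cv2.resize(p[130:330,160:400],None,fx=3,fy=3)[:,:,::-1])"
```

```text
11.9 X 0.0701 Y 0.0002 Z 0.1280 yaw err 0.001 w 0.0001 [-0.3 -0.1  0.1]
11.95 X 0.0704 Y 0.0001 Z 0.1282 yaw err 0.001 w -0.0001 [ 0.  -0.3 -0.7]
```

View pics/s5.png

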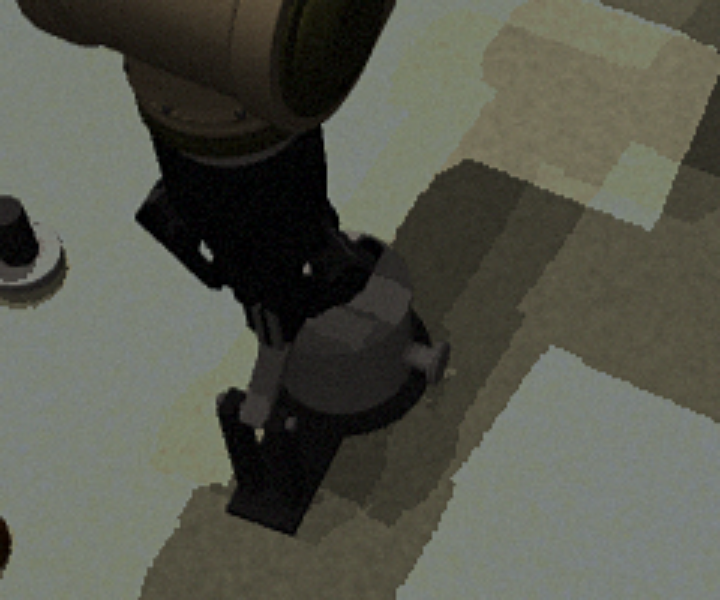

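The finger is in front of the arm's outer face at (265,330) and has begun to swing it in. The lid has not moved. I continue the arc.

Emit:
jog_arm --pt "1 0 -0.1 0.15 0 0 0" --pt "1 0 -0.1 0.15 0 0 0" --pt "1 0 -0.08 0.2 0 0 0" --pt "1 0 -0.08 0.2 0 0 0" --pt "1 0 -0.04 0.2 0 0 0" --pt "1 0 -0.04 0.18 0 0 0" --pt "1 0 0 0 0 0 0" --pt "1 0 0 0 0 0 0"

```text
t: 12.75
ee_pos: [0.5592, -0.0836, 0.1015]
eef_rot: [[0.22, 0.976, -0.0], [0.976, -0.22, 0.0], [0.0, -0.0, -1.0]]
wrist_force: [-0.1, 1.3, -0.5]
gripper_width: 0.0
```

```bash
python3 -c "
from h import *
where()"
```

```text
12.75 X 0.0599 Y 0.0001 Z 0.1015 yaw err 0.001 w 0.0000 [-0.1  1.3 -0.5]
```

Next, small steps down, watching the force.

Emit:
jog_arm --pt "1 0 0 0.06 0 0 0" --pt "1 0 0 0.04 0 0 0" --pt "1 0 0 0 0 0 0" --pt "1 0 0 0 0 0 0"

```text
t: 13.15
ee_pos: [0.5594, -0.0837, 0.1001]
eef_rot: [[0.22, 0.976, 0.001], [0.976, -0.22, -0.0], [-0.0, 0.001, -1.0]]
wrist_force: [-2.7, -0.1, 5.8]
gripper_width: -0.0002
```

Emit:
jog_arm --pt "1 0 0 0.04 0 0 0" --pt "1 0 0 0 0 0 0" --pt "1 0 0 0 0 0 0"

```text
t: 13.45
ee_pos: [0.5594, -0.0837, 0.1]
eef_rot: [[0.22, 0.976, 0.001], [0.976, -0.22, -0.001], [-0.0, 0.001, -1.0]]
wrist_force: [-5.6, 1.3, 14.7]
gripper_width: 0.0002
```

Emit:
jog_arm --pt "1 0 0 -0.4 0 0 0" --pt "1 0 0 -1 0 0 0" --pt "1 0 0 -1 0 0 0" --pt "1 0 0 -1 0 0 0" --pt "1 0 0 -1 0 0 0" --pt "1 0 0 -1 0 0 0" --pt "1 1 0 -0.5 0 0 0" --pt "1 1 0 0 0 0 0"

```text
t: 14.25
ee_pos: [0.571, -0.0347, 0.2483]
eef_rot: [[0.221, 0.975, 0.004], [0.975, -0.221, -0.001], [-0.0, 0.004, -1.0]]
wrist_force: [0.1, -0.0, 0.2]
gripper_width: 0.0001
```

Emit:
jog_arm --pt "1 1 0 0 0 0 0" --pt "1 1 0 0 0 0 0" --pt "1 1 0 0 0 0 0" --pt "1 1 0 0 0 0 0" --pt "1 1 0 0 0 0 0" --pt "1 1 0 0 0 0 0" --pt "1 0 0 0 0 0 0" --pt "1 0 0 0 0 0 0"

```text
t: 15.05
ee_pos: [0.6031, 0.1115, 0.2458]
eef_rot: [[0.219, 0.976, -0.0], [0.976, -0.219, -0.0], [-0.0, -0.0, -1.0]]
wrist_force: [-0.6, -0.4, 0.1]
gripper_width: 0.0001
```

```bash
python3 - <<'E'
from h import *
check()
m0=np.array([.5007,-.0705]); a=-.223; ux=np.array([np.cos(a),np.sin(a)]); uy=np.array([-ux[1],ux[0]])
for n in("top","scene"):
    p,d,c=grab(n); P=cloud(c,d); q=P[...,:2]-m0; X=q@ux; Y=q@uy; Z=P[...,2]
    m=(d>0)&(abs(Y)<.006)&(X>.04)&(X<.09)&(Z>.09)&(Z<.13); f=np.polyfit(X[m],Z[m],1)
    print(n,"arm top: angle",-np.arctan(f[0]),"Z at X=.05",np.polyval(f,.05),m.sum())
cv2.imwrite('pics/s6.png',cv2.resize(p[130:330,160:400],None,fx=3,fy=3)[:,:,::-1])
E
```

```text
wrist disc [ 0.5021 -0.0706  0.0459] z 0.07965658892954969 tilt 0.015673478000788284 10134
  knobtop [ 0.502  -0.0702  0.0126] 0.12295567004542743
top disc [ 0.5012 -0.0708  0.0456] z 0.08046968804328358 tilt 0.0017367460674740992 2631
  knobtop [ 0.5009 -0.0704  0.0125] 0.12434581019642865
scene disc [ 0.5036 -0.0696  0.0458] z 0.0797927320021089 tilt 0.010957446406460429 1331
  knobtop [ 0.5034 -0.0695  0.0128] 0.12336345734535009
15.2 [0.6031 0.1105 0.2459] [-0.1991 -0.7207  0.657 ]
top arm top: angle 0.003325002238483195 Z at X=.05 0.10051743790730883 289
scene arm top: angle 0.002047936496009034 Z at X=.05 0.09974459798056806 176
```

View pics/s6.png

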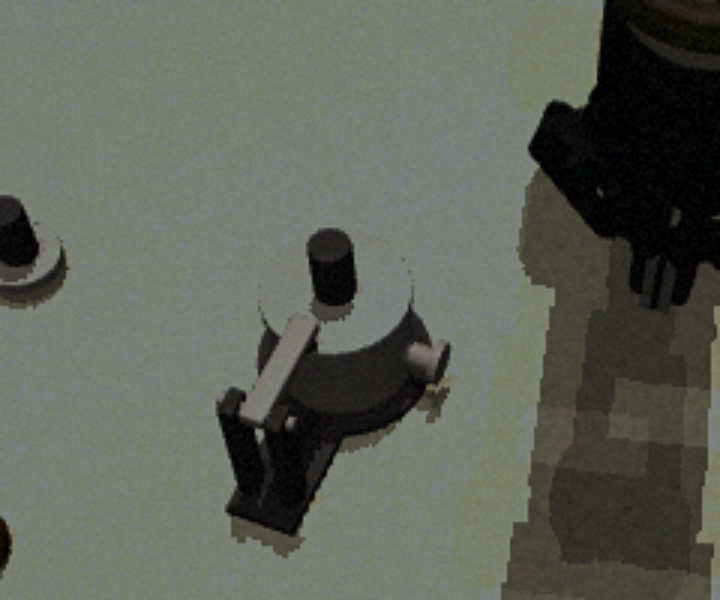

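The lid is seated, with its knob upright at (332,265). The clamp arm lies level with its tip at (300,325), and the gripper is well clear at (655,280).

```bash
python3 -c "
from rig import manip
print(manip.hand_in())"
```

```text
the job is handed in; nothing more can be done
None
```

The large lid is fully home on the chamber, and the clamp is down on it. I gripped the lid by its knob, seated it with the clamp still up at about 1.17 rad, and let go. I then swung the clamp down with the shut fingers, backed the arm off and handed in at about 15 s of the 51 s.

**Final checks (three cameras):**
- **Lid height and level:** the disc top is at about 80 mm, as it should be when seated on the rim. Its tilt is at most 0.016 rad.
- **Lid centring:** the knob is within 1–3 mm of the chamber axis. The scene camera reads about 2–3 mm farther out in x than the other two, as it did for every point.
- **Clamp:** the arm is at about 0.003 rad, so effectively level.
- **Robot:** it is clear of everything, and its force reading is about zero.

**Disagreements:**
- **Early tilt reading:** just after I released the lid, the wrist camera gave a tilt of 0.074 rad. It saw only part of the disc then, the other two cameras showed the lid level, and its later full view gave 0.016 rad.
- **Knob height:** the knob top measured about 4 mm lower than the text's heights imply. This did not affect the grasp.
- **Clamp force:** the last press on the clamp read about 15 N, below the 40 N limit.

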